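# Reset a bench stop: slack the jam nut, turn the adjuster to its mark, lock it again

## Task

On the bench stop whose jam nut has a lever, loosen the nut by swinging the lever anticlockwise (seen from above) an eighth of a turn or a little more. With the nut loose, never while it is tight, turn the wing-shaped adjuster on top anticlockwise until its pointer lines up with the raised index lug on the robot's side of the stop. Then swing the lever back clockwise to its end stop, so that the nut is tight again and the pointer still on the lug.

Things in the scene. Friction and masses are not known exactly. Their poses are not given: they have to be found in the camera images.
- jam_nut (a joint): jam nut with lever, turning about the upright spindle of the taller of two grey C-shaped stops fixed to the worktop (arm top at z = 95 mm; the lower stop, with plain hexagon nut and no lever, is not part of the job and does not turn). 0 rad = tight, end stop; grows anticlockwise seen from above to an end stop at 1.2; starts at 0 to 0.05; loose above 0.6. Stays where left; takes 2 to 4 N
- lever_knob (a point): centre of the black upright grip knob on the lever's free end: 22 mm diameter, 36 mm tall, top 14 mm above this point. It lies at z = 138 mm, 95 mm from the spindle axis, and travels a circle about that axis, clear all round. The steel lever below it is 10 mm thick. The frame turns with the nut
- adjuster (a joint): adjuster screw, turning about the same upright spindle axis, above the nut. 0 rad = pointer in line with the raised index lug on the stop; starts between -1.25 and -0.65; grows anticlockwise seen from above; range -1.7 to 0.8. Light friction (about 0.06 N m), stays where left, does not noticeably rise or sink
- adjuster_wing (a point): grip point in the adjuster's steel wing, on the spindle axis, z = 148 mm. Wing: upright flat key 52 mm long (frame's x), 12 thick (y), 34 tall; top 13 mm above this point. 25 mm below it lies a disc 36 mm wide with a pointer reaching 43 mm from the axis along the frame's -x. The fixed index lug stands on the robot's side of the stop, 46 to 59 mm from the axis, top at z = 123 mm

How it is judged:
On the way, in this order (a step that is already met when the one before it is completed fails the run):
1. the jam nut is loosened (lever swung more than 0.6 rad anticlockwise) before the adjuster is set (value of joint jam_nut above 0.6 rad and value of joint adjuster below -0.4 rad), for 0.2 s.
2. with the nut still loose, the adjuster's pointer is brought to the index lug, within 0.17 rad (value of joint jam_nut above 0.5 rad and value of joint adjuster between -0.17 and 0.17 rad), for 0.2 s.
At the end, for the whole second after the job is handed in: the jam nut is tight again (lever within 0.17 rad, about 10 degrees, of its tight end stop) and the adjuster's pointer is within 0.17 rad (about 10 degrees) of the index lug (value of joint each of jam_nut, adjuster below 0.17 rad and value of joint adjuster above -0.17 rad); the robot touches nothing.
It fails at once if the adjuster is forced round while the jam nut is tight (value of joint jam_nut below 0.25 rad and (velocity of joint adjuster above 0.4 rad/s or velocity of joint adjuster below -0.4 rad/s)).
It also fails if it takes over 58 s, if anything falls off the work surface, if the arm or the gripper's body presses on something with over 40 N, if the wrist force passes 120 N, or if a joint passes its speed limit or range.

## Robot

A 6-joint arm with a two-finger parallel gripper is mounted at the origin on a cart in front of the work surface, level with it; the furniture and walls round the work are solid. World frame = base frame: x ahead of the robot, y to its left, z up, the work surface at z = 0. Lengths are in m, angles in rad, forces in N, time in s.
With the tool pointing down it reaches from about 0.35 to 0.775 m from the base axis. Payload 5.5 kg.
Tool frame: the origin (TCP) lies between the finger pads; the fingertips stand 17 mm ahead of it and the grasp point (between the pads) lies 2 mm behind it (env.finger_overhang is the distance from the TCP to the fingertips, in m); z points along the fingers, y is the direction in which the jaws open and shut (so a half turn about z gives the same grasp; the last joint's range is limited). The gripper opens to 85 mm and grips with 20 to 120 N. Pads are 22 mm wide; open, the fingers measure 114 mm over their backs; the gripper's body (76 mm by 85 mm) begins 54 mm behind the grasp point. The pads swing forward as they close: fully open they stand 13 mm farther back than shut.
Start: joints at [-1.473, 0.313, 0.046, 1.304, 0, 1.431], TCP at [0.135, -0.559, 0.248] pointing down, gripper open.
Joint ranges: [-2.76, 2.76], [-0.86, 1.69], [-1.03, 1.26], [-2.2, 2.34], [-1.47, 1.5], [-3.14, 3.14]. Speed limits (rad/s): [2.57, 2.57, 3.14, 3.14, 3.14, 3.14].

## Interface

Orientations are given as a unit quaternion [w, x, y, z].
In Python, from workcell import env gives the robot as it stands. The module is installed in compiled form; this text tells all that it offers.
- The arm moves only by the tool arm_command, never from a script. Its argument "moves" is a list of rows, each a list of 5 numbers: the closure, from 0 (fully open) to 1 (shut), then the shift along the tool's x, y, z in mm, then the turn about the tool's z in rad. In form: [[fingers, dx, dy, dz, turn], ...]. A call has 1 to 12 rows; each row is the pose to reach, as a shift and turn from the pose commanded when the call began, along the tool's axes at that moment; what a row does not reach only later rows make up. A row lasts 1/10 s, in which the tool goes at most 50 mm and 8.59 degrees, less where a joint would pass 70% of its speed; a pose out of reach is approached as far as the arm can. A call with a gripper value outside its range is refused whole. The fingers move at their own pace and stop on an object; "squeeze" is the grip in N (left out, the last holds). Time passes only in rows, so rows that repeat a pose let the fingers close. It gives the time, the measured TCP pose, the force and the opening at its end, in the units of the state.
- env.get_state(): the state, without advancing time (a new reading comes with each control period).
- env.read_camera(name): name is "side" or "top" or "wrist"; returns (picture, depth): 384x512x3 uint8, blue, green, red; 384x512 float32, m along the optical axis (not along the pixel's ray), 0 where there is no reading.
- env.get_calibration(name): a dict with "fx", "fy", "cx", "cy" (pixels), "k1" (the pictures are not rectified: a ray, as slopes to the right and down, at radius r is drawn at 1 + k1 r^2 times it, then the intrinsics apply), "pose" (4x4, takes a point from camera to world coordinates). Camera axes: x right, y down, z forward; pixel columns grow to the right and rows downward; lengths in m; the calibration is good to about 2 mm. A picture is of the moment at which its call begins: read the wrist's pose just before it. get_calibration takes no time and is no camera call; for the wrist camera it gives the pose at the moment of the call.
- env.hand_in(): hands the job in, once; it reports no verdict.
The state is a dict: "clock": time; "joint_pos": joint angles; "qvel": joint speeds; "tau": joint torques, N m; "tcp_pos": TCP position; "orientation": TCP orientation; "wrist_force": force on the tool from outside, world axes, zero at the start; "ft_torque": the same for the moment, N m; "finger_gap": finger opening in m.
Only numpy, scipy, OpenCV 4.12 (cv2) and the standard library are available. Lean on these libraries where they do the work, as an engineer would, in place of code of your own. Each camera call takes 0.05 s, during which the arm holds its last target. There are 200 camera calls.

## Working session

There is one attempt and no reset: what is moved stays moved. The work goes in short steps, Python scripts to look and compute and a tool call to move; the robot and the scene stay as the last step left them, time stands still between calls to the robot, and variables do not carry over. Pictures are saved under pics/ and viewed, about 8 in all and at most 12, crops included, and the job is handed in when it is done.

Besides the shell and the picture viewer there is one more tool, called after "Request:" as name(argument=value, ...), one argument or row to a line, values as JSON. arm_command: Moves the arm, as the interface text tells. Its arguments: {"type":"object","properties":{"moves":{"type":"array","items":{"type":"array","items":{"type":"number"}}},"squeeze":{"type":"number"}},"required":["moves"]}

```bash
mkdir -p pics
cat > h.py <<'E'
from workcell import env
import numpy as np, cv2
def grab(n,tag):
    c=env.get_calibration(n); p,d=env.read_camera(n)
    np.savez(f'pics/{tag}.npz',p=p,d=d,**{k:np.array(v) for k,v in c.items()})
    cv2.imwrite(f'pics/{tag}.png',p); return p,d,c
def world(tag,u,v,z=None):
    """pixel -> world, by depth, or on the plane z"""
    f=np.load(f'pics/{tag}.npz'); K=np.array([[f['fx'],0,f['cx']],[0,f['fy'],f['cy']],[0,0,1]],float)
    x,y=cv2.undistortPoints(np.array([[[u,v]]],float),K,np.array([float(f['k1']),0,0,0]))[0,0]
    T=f['pose']; r=T[:3,:3]@[x,y,1]; o=T[:3,3]
    s=f['d'][int(round(v)),int(round(u))] if z is None else (z-o[2])/r[2]
    return o+s*r
def tocmd(p):
    """world point -> shift in tool axes mm"""
    s=env.get_state(); w,x,y,z=s['orientation']
    from scipy.spatial.transform import Rotation as R
    return R.from_quat([x,y,z,w]).inv().apply(np.array(p)-s['tcp_pos'])*1000
E
python3 - <<'E'
from h import *
a,_,_=grab('top','top0'); b,_,_=grab('side','side0')
cv2.imwrite('pics/both.png',cv2.resize(np.hstack([a,b]),(800,300)))
print(env.get_state())
E
```

```text
{'clock': 0.1, 'joint_pos': array([-1.47261400e+00,  3.13927312e-01,  4.50892615e-02,  1.30357663e+00,
        1.56896257e-05,  1.43118070e+00]), 'qvel': array([ 1.22724307e-05, -5.92976895e-04,  2.80647732e-03,  4.25873008e-04,
       -4.08983065e-04,  3.92053799e-04]), 'tau': array([ 3.66209824e-03, -4.81723273e+01,  2.99246281e+01,  1.26173111e-02,
       -7.93916774e-05, -8.78109233e-06]), 'tcp_pos': array([ 0.13539363, -0.55840157,  0.2474955 ]), 'orientation': array([-8.08838671e-04,  9.92939516e-01,  1.18618984e-01,  2.46053163e-05]), 'wrist_force': array([ 0.03662564, -0.61599162,  0.04437697]), 'ft_torque': array([ 0.00653434,  0.01068219, -0.02722484]), 'finger_gap': 0.08528609090157119}
```

View pics/top0.png

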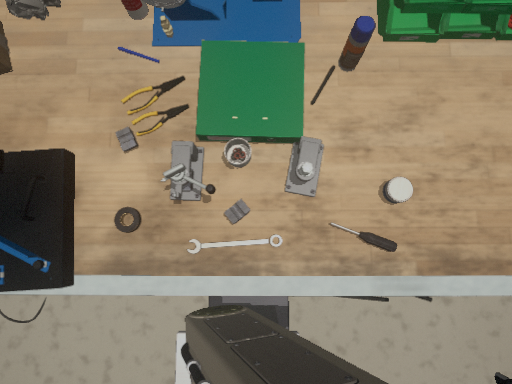

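View pics/side0.png

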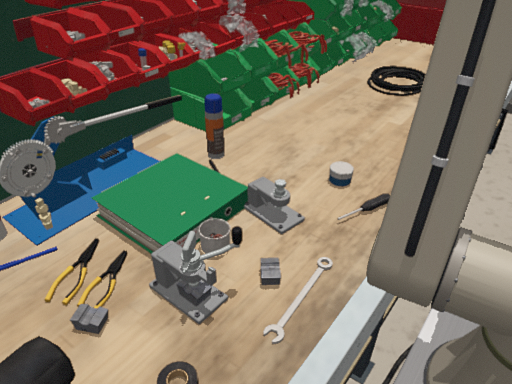

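The taller stop is in the top picture near (182,175), with its black knob at (210,189). I'll enlarge that area.

Run:
```python
from h import *
p=cv2.imread('pics/top0.png')[135:210,155:225]
cv2.imwrite('pics/c1.png',cv2.resize(p,None,fx=8,fy=8,interpolation=cv2.INTER_CUBIC))
print('knob',world('top0',210,189,.152)); print('sp',world('top0',181,175),world('top0',181,175,.155))
print(world('top0',210,189)); print(tocmd([.5,.2,.3]))
```

```text
knob [0.50351698 0.05695115 0.152     ]
sp [0.54229317 0.13261316 0.12227467] [0.53613039 0.12513598 0.155     ]
[0.50330875 0.05674598 0.15339792]
[ 533.00993599 -651.25471833  -51.33396673]
```

View pics/c1.png

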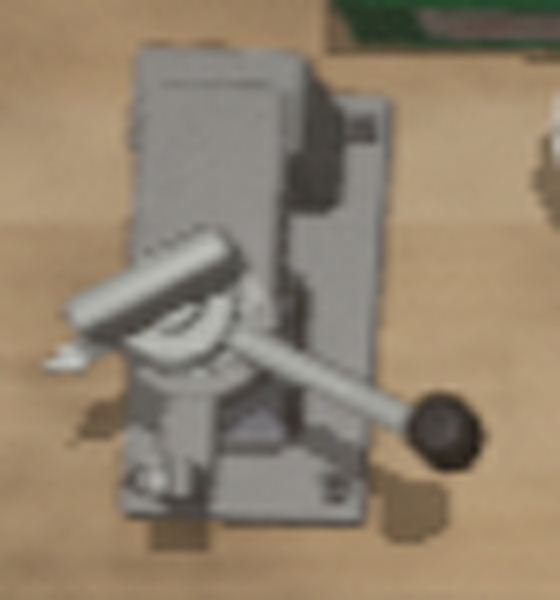

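Run:
```python
from h import *
P=lambda a,b,z:world('top0',155+a/8-.5+.06,135+b/8-.5+.06,z)
k=P(445,428,.152);print('knob',k)
w1=P(72,305,.161);w2=P(222,240,.161);print('wing',w1,w2,(w1+w2)/2,np.arctan2(*(w1-w2)[[1,0]]))
c=(w1+w2)/2
t=P(48,365,.123);print('ptr',t,np.arctan2(*(t-c)[[1,0]]))
l=P(190,490,.123);print('lug',l,np.arctan2(*(l-c)[[1,0]]), np.linalg.norm((l-c)[:2]))
print('knob r,ang',np.linalg.norm((k-c)[:2]),np.arctan2(*(k-c)[[1,0]]))
print(np.hypot(*(t-c)[:2]))
```

```text
knob [0.50572644 0.05656867 0.152     ]
wing [0.54052071 0.16466907 0.161     ] [0.55971745 0.12156134 0.161     ] [0.55011908 0.14311521 0.161     ] 1.9897515094121907
ptr [0.52945182 0.18174466 0.123     ] 2.0620603414042664
lug [0.4913271  0.13718302 0.123     ] -3.041031697702709 0.059090500592176576
knob r,ang 0.09726772000642496 -2.0447372987608174
0.04381061987952515
```

Request:
arm_command(
  moves=[
    [0.3, 532, -540, -35, -0.86],
    [0.3, 532, -540, -35, -0.86],
    [0.3, 532, -540, -35, -0.86],
    [0.3, 532, -540, -35, -0.86],
    [0.3, 532, -540, -35, -0.86],
    [0.3, 532, -540, -35, -0.86],
    [0.3, 532, -540, -35, -0.86],
    [0.3, 532, -540, -35, -0.86],
    [0.3, 532, -540, -35, -0.86],
    [0.3, 532, -540, -35, -0.86],
    [0.3, 532, -540, -35, -0.86],
    [0.3, 532, -540, -35, -0.86],
  ],
)

```text
clock: 1.3
tcp_pos: [0.4441, -0.0427, 0.2759]
orientation: [0.0, 0.853, 0.522, -0.0]
wrist_force: [1.6, -1.0, -0.2]
finger_gap: 0.0597
```

```bash
python3 -c "
from h import *
s=env.get_state();print(s['clock'],s['joint_pos'],s['tcp_pos'],s['orientation'],s['finger_gap']);print(tocmd([.525,.09,.28]))"
```

```text
1.3 [-2.76027703e-01  5.56680742e-02 -2.03612511e-01  1.31138947e+00
 -2.21914068e-04  1.76763210e+00] [ 0.44413864 -0.04272385  0.27594861] [ 1.21666692e-04  8.53064299e-01  5.21805792e-01 -3.86617212e-05] 0.05970487570149402
[154.98627139  11.5415381   -4.07936105]
```

Request:
arm_command(
  moves=[
    [0.3, 155, 11, -4, 0],
    [0.3, 155, 11, -4, 0],
    [0.3, 155, 11, -4, 0],
    [0.3, 155, 11, -4, 0],
    [0.3, 155, 11, -4, 0],
    [0.3, 155, 11, -4, 0],
  ],
)

```text
clock: 1.9
tcp_pos: [0.5234, 0.0876, 0.2795]
orientation: [-0.0, 0.853, 0.522, -0.001]
wrist_force: [0.2, 0.3, -0.7]
finger_gap: 0.0597
```

```bash
python3 -c "
from h import *
s=env.get_state();print(s['clock'],s['tcp_pos'],s['finger_gap'])
grab('wrist','w1');f=np.load('pics/w1.npz');print(f['pose'])
"
```

```text
1.9 [0.52338385 0.08764924 0.27947874] 0.05965779568198841
[[ 0.88948699 -0.43674052 -0.13442697  0.5572622 ]
 [-0.45695659 -0.85133724 -0.25771219  0.15276545]
 [-0.00188933  0.29065893 -0.95682486  0.4051967 ]
 [ 0.          0.          0.          1.        ]]
```

View pics/w1.png

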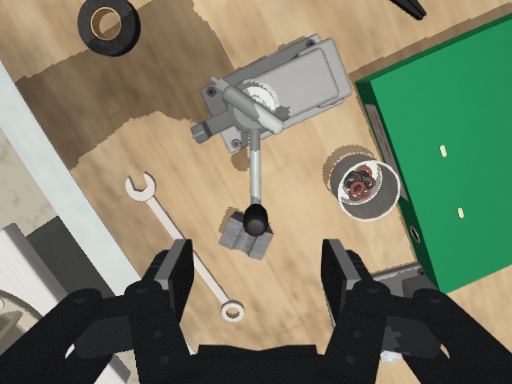

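Run:
```python
from h import *
p=cv2.imread('pics/w1.png')[60:250,170:330]
cv2.imwrite('pics/c2.png',cv2.resize(p,None,fx=3.15,fy=3.15,interpolation=cv2.INTER_CUBIC))
```

```text
(no output)
```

View pics/c2.png

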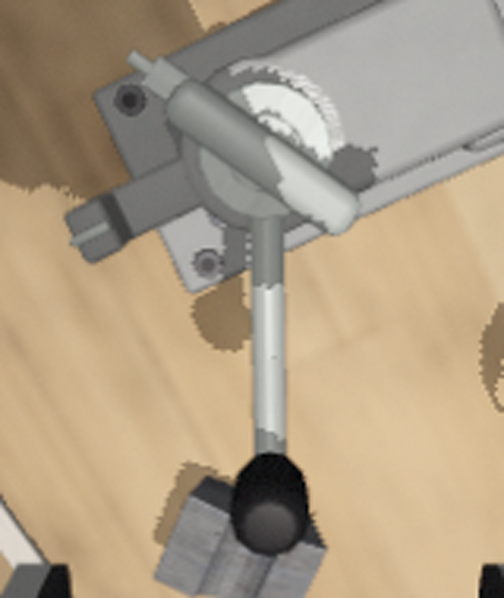

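Run:
```python
from h import *
P=lambda a,b,z:world('w1',170+a/3.15-.35,60+b/3.15-.35,z)
k=P(268,527,.152);print('knob',k)
w1=P(183,98,.160);w2=P(345,212,.160);c=(w1+w2)/2;print('wing',w1,w2,c,np.linalg.norm(w1-w2),np.arctan2(*(w1-w2)[[1,0]]))
print('mid',P(262,158,.16))
t=P(133,57,.123);print('ptr',t,np.arctan2(*(t-c)[[1,0]]),np.hypot(*(t-c)[:2]))
for a,b in[(72,243),(122,220)]:
  l=P(a,b,.123);print('lug',l,np.arctan2(*(l-c)[[1,0]])%6.283, np.linalg.norm((l-c)[:2]))
print('knob r,ang',np.linalg.norm((k-c)[:2]),np.arctan2(*(k-c)[[1,0]]))
for z in(.15,):print(tocmd([*k[:2],z]))
```

```text
knob [0.5055916 0.0572357 0.152    ]
wing [0.53833897 0.1627637  0.16      ] [0.55969648 0.12269784 0.16      ] [0.54901772 0.14273077 0.16      ] 0.04540282167454947 2.060540759571979
mid [0.54813641 0.1425454  0.16      ]
ptr [0.5288698  0.17946216 0.123     ] 2.0725029977402176 0.04189431246414745
lug [0.49046649 0.1446791  0.123     ] 3.108329256875446 0.058583643689767574
lug [0.50563921 0.14379375 0.123     ] 3.1170928378934324 0.04339153424763706
knob r,ang 0.09589179141607443 -2.040773450736941
[-34.62970234  -2.03384881 129.76655764]
```

Request:
arm_command(
  moves=[
    [0.3, -35, -2, 0, 0],
    [0.3, -35, -2, 50, 0],
    [0.3, -35, -2, 90, 0],
    [0.3, -35, -2, 115, 0],
    [0.3, -35, -2, 137, 0],
    [0.3, -35, -2, 137, 0],
    [0.68, -35, -2, 137, 0],
    [0.68, -35, -2, 137, 0],
    [0.68, -35, -2, 137, 0],
    [0.68, -35, -2, 137, 0],
  ],
)

```text
clock: 2.95
tcp_pos: [0.5071, 0.0578, 0.1441]
orientation: [0.001, 0.853, 0.522, 0.001]
wrist_force: [0.2, 0.6, 0.3]
finger_gap: 0.0276
```

Run:
```python
from h import *
s=env.get_state();print(s['clock'],s['tcp_pos'],s['orientation'],s['finger_gap'],s['joint_pos'])
A=np.array([.549,.1425]);a0=-2.04
for th in (.3,.6,.9,1.0):
  q=A+.0957*np.array([np.cos(a0+th),np.sin(a0+th)]); print(th,tocmd([*q,.142]).round(1))
p,d,c=grab('wrist','w2')
```

```text
2.95 [0.50707613 0.05779592 0.14408725] [6.28586809e-04 8.53127600e-01 5.21701235e-01 8.51427047e-04] 0.027635867684420827 [-4.38610323e-02  2.45029700e-01 -3.09698277e-01  1.01395368e+00
 -9.15146871e-05  2.00004314e+00]
0.3 [ 3.2 27.4  2.1]
0.6 [15.7 53.1  2.2]
0.9 [35.3 73.9  2.3]
1.0 [43.1 79.4  2.3]
```

View pics/w2.png

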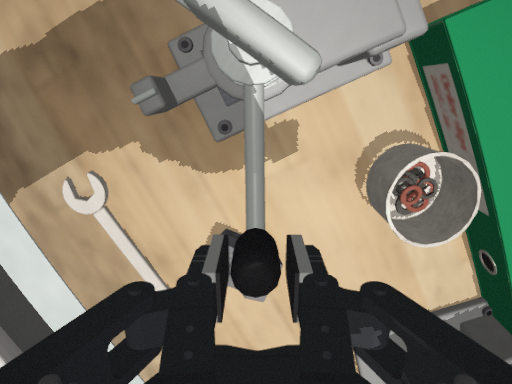

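Request:
arm_command(
  moves=[
    [0.68, -0.7, 6, 2, -0.075],
    [0.68, 0, 13, 2, -0.15],
    [0.68, 1.4, 20, 2, -0.225],
    [0.68, 3.3, 27, 2, -0.3],
    [0.68, 5.7, 34, 2, -0.375],
    [0.68, 8.5, 40.5, 2, -0.45],
    [0.68, 12, 47, 2, -0.525],
    [0.68, 15.7, 53, 2, -0.6],
    [0.68, 20, 59, 2, -0.675],
    [0.68, 24.7, 64, 2, -0.75],
    [0.68, 29.8, 69, 2, -0.825],
    [0.68, 35, 74, 2, -0.9],
  ],
)

```text
clock: 4.2
tcp_pos: [0.5877, 0.0555, 0.1411]
orientation: [-0.001, 0.54, 0.842, -0.0]
wrist_force: [-2.4, -0.1, 0.9]
finger_gap: 0.0274
```

Request:
arm_command(
  moves=[
    [0.68, 0, 0, 0, 0],
    [0.68, 0, 0, 0, 0],
  ],
)

```text
clock: 4.4
tcp_pos: [0.5883, 0.0555, 0.141]
orientation: [0.0, 0.542, 0.841, -0.0]
wrist_force: [0.4, -0.6, 0.3]
finger_gap: 0.0275
```

Run:
```python
from h import *
s=env.get_state();print(s['clock'],s['tcp_pos'],s['orientation'],s['finger_gap'],s['joint_pos'],s['wrist_force'])
A=np.array([.549,.1425]);v=s['tcp_pos'][:2]-A;print(np.arctan2(v[1],v[0])+2.04,np.hypot(*v))
p,d,c=grab('wrist','w3')
```

```text
4.4 [0.58826625 0.05545106 0.14098635] [ 1.54438356e-04  5.41803961e-01  8.40504874e-01 -5.10401869e-06] 0.02753101612775684 [-4.17457303e-02  3.94297607e-01 -1.04915621e-01  1.07132190e+00
 -1.65173514e-04  1.10341809e+00] [ 0.40639225 -0.5870225   0.28140457]
0.8929574537552747 0.09549532181360136
```

View pics/w3.png

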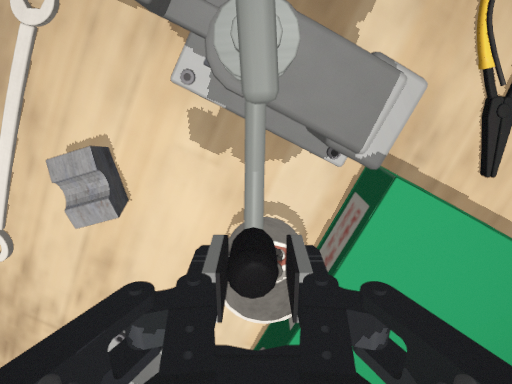

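Request:
arm_command(
  moves=[
    [0.4, 0, 0, 0, 0],
    [0.4, 0, 0, 0, 0],
    [0.4, 0, 0, -40, 0],
    [0.4, 0, 0, -75, 0],
    [0.4, 45, 0, -75, -0.06],
    [0.4, 95, 0, -75, -0.06],
    [0.4, 95, 0, -75, -0.06],
    [0.4, 95, 0, -45, -0.06],
    [0.4, 95, 0, -20, -0.06],
    [0.4, 95, 0, -9, -0.06],
    [0.4, 95, 0, -9, -0.06],
  ],
  squeeze=25,
)

```text
clock: 5.55
tcp_pos: [0.5476, 0.1414, 0.1483]
orientation: [-0.001, 0.516, 0.857, -0.001]
wrist_force: [-0.3, 0.4, 0.2]
finger_gap: 0.0508
```

Run:
```python
from h import *
s=env.get_state();print(s['clock'],s['tcp_pos'],s['orientation'],s['finger_gap'],s['wrist_force'])
p,d,c=grab('wrist','w4')
```

```text
5.55 [0.54762808 0.14135153 0.14826661] [-0.00138359  0.51597023  0.85660461 -0.00116463] 0.05076597685320682 [-0.3162732   0.42002164  0.21384471]
```

View pics/w4.png

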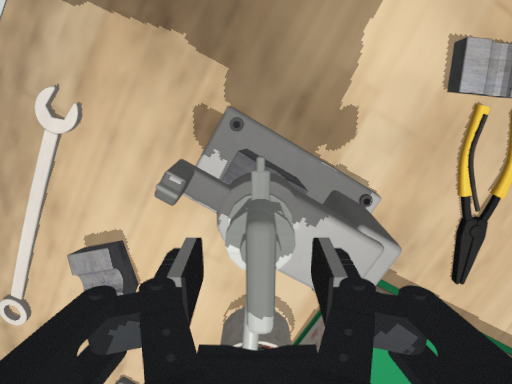

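Run:
```python
from h import *
A=np.array([.549,.1425])
for n,u,v in [('ptr',260.5,157),('lug',174,184),('lugouter',168,182),('luginner',180,186)]:
  q=world('w4',u,v,.123);e=q[:2]-A;print(n,q,np.arctan2(e[1],e[0])%6.283,np.hypot(*e))
p=cv2.imread('pics/w4.png')[130:330,140:320];cv2.imwrite('pics/c4.png',cv2.resize(p,None,fx=3,fy=3,interpolation=cv2.INTER_CUBIC))
```

```text
ptr [0.52820354 0.18063725 0.123     ] 2.070028279944517 0.04343895616787549
lug [0.4977038  0.14982118 0.123     ] 2.9998265106992186 0.0518160232735274
lugouter [0.49472995 0.14937624 0.123     ] 3.015560157859491 0.05470393922674479
luginner [0.50067976 0.15026566 0.123     ] 2.982242889467596 0.048940275747323875
```

View pics/c4.png

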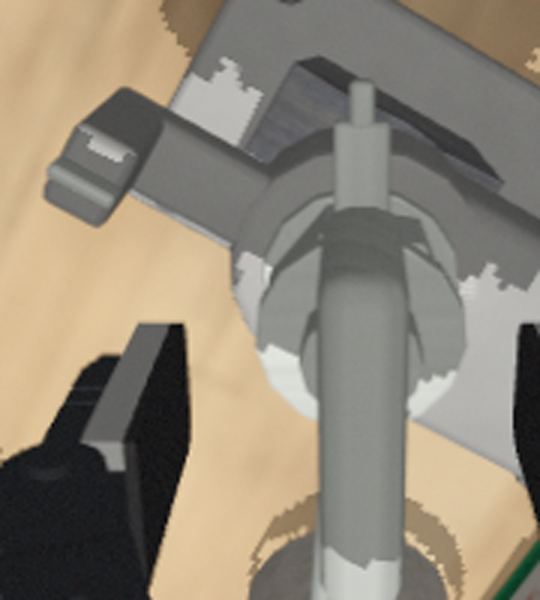

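Request:
arm_command(
  moves=[
    [1, 1, 0, -1, 0],
    [1, 1, 0, -1, 0],
    [1, 1, 0, -1, 0],
    [1, 1, 0, -1, 0],
    [1, 1, 0, -1, 0],
    [1, 1, 0, -1, 0],
  ],
  squeeze=25,
)

```text
clock: 6.2
tcp_pos: [0.5486, 0.1424, 0.1523]
orientation: [0.001, 0.516, 0.857, 0.0]
wrist_force: [-2.5, -2.0, 5.6]
finger_gap: 0.0114
```

Run:
```python
from h import *
def ang(tag,a,b,z): 
  d=world(tag,*a,z)-world(tag,*b,z); return np.arctan2(d[1],d[0])%6.283
c4=lambda a,b:(140+a/3-.33,130+b/3-.33)
c2=lambda a,b:(170+a/3.15-.35,60+b/3.15-.35)
c1=lambda a,b:(155+a/8-.44,135+b/8-.44)
print(ang('w4',c4(165,115),c4(270,165),.095),ang('w4',c4(130,195),c4(240,245),.095))
print('c2 arm',ang('w1',c2(97,203),c2(185,165),.095),ang('w1',c2(130,245),c2(205,212),.095))
print('c2 base near edge +-90',ang('w1',c2(95,97),c2(192,292),.01)+np.pi/2)
print('c1 base right edge',ang('top0',c1(362,520),c1(388,100),.01), 'near',ang('top0',c1(125,515),c1(362,522),.01)+np.pi/2)
A=np.array([.549,.1425])
for a,b in[(110,92),(165,120),(45,190),(100,222),(70,135),(132,165)]:
  q=world('w4',*c4(a,b),.123);e=q[:2]-A;print(a,b,q.round(4),np.arctan2(e[1],e[0])%6.283,np.hypot(*e))
```

```text
3.16395496590637 3.1738874440483547
c2 arm 3.060047574118392 3.0729174411645914
c2 base near edge +-90 3.107029333609292
c1 base right edge 3.1065426682531547 near 3.112355041541413
110 92 [0.494  0.1609 0.123 ] 2.8185267734155657 0.05796814165262946
165 120 [0.5036 0.1609 0.123 ] 2.757491432478397 0.04897612049742892
45 190 [0.4911 0.1412 0.123 ] 3.1632754914437684 0.05789592332862096
100 222 [0.5013 0.1404 0.123 ] 3.1844267057829825 0.047780451257478956
70 135 [0.4912 0.1516 0.123 ] 2.9859611710221183 0.058554580957221616
132 165 [0.502  0.1517 0.123 ] 2.9483759763396513 0.04791128739966629
```

Request:
arm_command(
  moves=[
    [1, 0, 0, 0, -0.1],
    [1, 0, 0, 0, -0.2],
    [1, 0, 0, 0, -0.3],
    [1, 0, 0, 0, -0.4],
    [1, 0, 0, 0, -0.5],
    [1, 0, 0, 0, -0.6],
    [1, 0, 0, 0, -0.7],
    [1, 0, 0, 0, -0.8],
    [1, 0, 0, 0, -0.9],
    [1, 0, 0, 0, -1.0],
    [1, 0, 0, 0, -1.05],
    [1, 0, 0, 0, -1.05],
  ],
)

```text
clock: 7.4
tcp_pos: [0.5488, 0.1427, 0.1523]
orientation: [0.001, 0.016, 1.0, 0.0]
wrist_force: [-1.4, -1.0, 4.7]
finger_gap: 0.0112
```

Request:
arm_command(
  moves=[
    [1, 0, 0, 0, 0],
    [1, 0, 0, 0, 0],
    [0.5, 0, 0, 0, 0],
    [0.5, 0, 0, 0, 0],
    [0.5, 0, 0, 0, 0],
    [0.5, 0, 0, 0, 0],
    [0.5, 0, 0, -35, 0],
    [0.5, 0, 0, -70, 0],
    [0.5, 0, 0, -70, 0],
  ],
)

```text
clock: 8.3
tcp_pos: [0.551, 0.143, 0.2259]
orientation: [0.004, 0.017, 1.0, 0.0]
wrist_force: [0.4, 0.8, 0.0]
finger_gap: 0.043
```

Run:
```python
from h import *
s=env.get_state();print(s['clock'],s['tcp_pos'],s['orientation'],s['finger_gap'],s['joint_pos'])
p,d,c=grab('wrist','w5'); cv2.imwrite('pics/c5.png',cv2.resize(p[:330,80:440],None,fx=1.8,fy=1.8,interpolation=cv2.INTER_CUBIC))
```

```text
8.3 [0.55098515 0.14302896 0.22588386] [4.12688162e-03 1.68554412e-02 9.99849297e-01 4.97111653e-04] 0.04298274645164636 [ 1.13020221e-01  3.02305920e-01 -2.40508522e-02  1.23612652e+00
 -8.31090844e-05  1.46732646e-01]
```

View pics/c5.png

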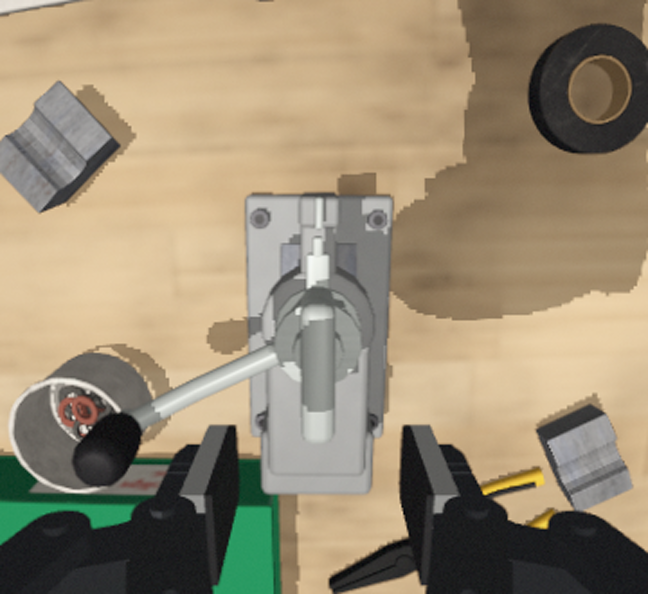

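Run:
```python
from h import *
A=np.array([.549,.1425])
k=world('w5',80+101/1.8,462/1.8,.152);e=k[:2]-A;print(k,np.hypot(*e),np.arctan2(e[1],e[0])+2.04)
print(tocmd([*k[:2],.142]))
```

```text
[0.58269255 0.05846142 0.152     ] 0.09054098659678358 0.8505009067934464
[-34.99300407 -83.36501202  81.6831729 ]
```

Request:
arm_command(
  moves=[
    [0.4, -10, -25, 0, 0.14],
    [0.4, -20, -50, 0, 0.28],
    [0.4, -30, -75, 0, 0.42],
    [0.4, -36, -88, 0, 0.56],
    [0.4, -36, -88, 0, 0.7],
    [0.4, -36, -88, 0, 0.85],
    [0.4, -36, -88, 0, 1.0],
    [0.4, -36, -88, 10, 1.15],
    [0.4, -36, -88, 40, 1.15],
    [0.4, -36, -88, 65, 1.15],
    [0.4, -36, -88, 83, 1.15],
    [0.4, -36, -88, 83, 1.15],
  ],
)

```text
clock: 9.55
tcp_pos: [0.5784, 0.0536, 0.1337]
orientation: [-0.003, 0.558, 0.83, -0.002]
wrist_force: [-0.0, -0.1, -0.2]
finger_gap: 0.0512
```

Request:
arm_command(
  moves=[
    [0.68, 0, 0, 0, 0],
    [0.68, 0, 0, 0, 0],
    [0.68, 0, 0, 0, 0],
    [0.68, 0, 0, 0, 0],
  ],
)

```text
clock: 9.95
tcp_pos: [0.5823, 0.0535, 0.1391]
orientation: [0.001, 0.558, 0.83, 0.001]
wrist_force: [1.5, -0.1, 0.5]
finger_gap: 0.0269
```

Run:
```python
from h import *
s=env.get_state();print(s['clock'],s['tcp_pos'],s['orientation'],s['finger_gap'],s['joint_pos'],s['wrist_force'])
A=np.array([.549,.1425]);v=s['tcp_pos'][:2]-A;a=np.arctan2(v[1],v[0]);print(a,np.hypot(*v))
for i in range(1,13):
  b=-1.19-.86*i/12; print(i,tocmd([*(A+.0957*np.array([np.cos(b),np.sin(b)])),.142]).round(1),round(.86*i/12,3))
p,d,c=grab('wrist','w6')
```

```text
9.95 [0.58234444 0.05352891 0.13905713] [1.07541069e-03 5.57928506e-01 8.29888051e-01 6.70041499e-04] 0.026913126781905935 [-4.55807484e-02  3.82869406e-01 -1.27180060e-01  1.05821287e+00
  2.76039451e-05  1.13819555e+00] [ 1.48446157 -0.07449404  0.4964235 ]
-1.2122199614487406 0.09501424596279055
1 [-0.4 -4.7 -3. ] 0.072
2 [  0.3 -11.6  -3. ] 0.143
3 [  1.6 -18.3  -3. ] 0.215
4 [  3.3 -24.9  -3. ] 0.287
5 [  5.6 -31.4  -3. ] 0.358
6 [  8.2 -37.7  -3. ] 0.43
7 [ 11.4 -43.8  -3.1] 0.502
8 [ 14.9 -49.7  -3.1] 0.573
9 [ 18.9 -55.3  -3.1] 0.645
10 [ 23.2 -60.6  -3.1] 0.717
11 [ 27.9 -65.6  -3.1] 0.788
12 [ 33.  -70.2  -3.1] 0.86
```

View pics/w6.png

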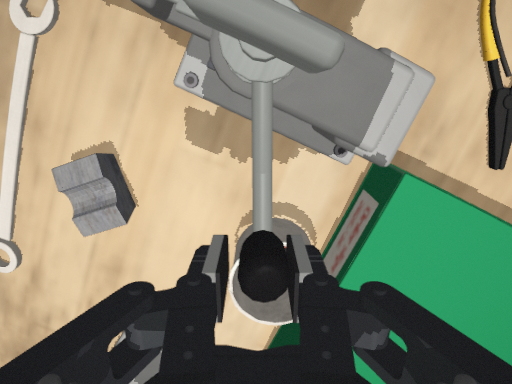

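Request:
arm_command(
  moves=[
    [0.68, -0.4, -5, -3, 0.07],
    [0.68, 0.3, -11.6, -3, 0.14],
    [0.68, 1.6, -18.3, -3, 0.215],
    [0.68, 3.3, -25, -3, 0.29],
    [0.68, 5.6, -31.4, -3, 0.36],
    [0.68, 8.2, -37.7, -3, 0.43],
    [0.68, 11.4, -43.8, -3, 0.5],
    [0.68, 15, -49.7, -3, 0.575],
    [0.68, 19, -55.3, -3, 0.645],
    [0.68, 23.2, -60.6, -3, 0.715],
    [0.68, 28, -65.6, -3, 0.79],
    [0.68, 33, -70.2, -3, 0.86],
  ],
)

```text
clock: 11.2
tcp_pos: [0.5047, 0.0573, 0.1418]
orientation: [0.001, 0.854, 0.52, 0.001]
wrist_force: [2.3, -0.4, -0.4]
finger_gap: 0.0273
```

Request:
arm_command(
  moves=[
    [0.68, 0, -1, 0, 0],
    [0.68, 0, -2, 0, 0],
    [0.68, 0, -2, 0, 0],
  ],
)

```text
clock: 11.5
tcp_pos: [0.5028, 0.0582, 0.1415]
orientation: [0.001, 0.853, 0.522, 0.0]
wrist_force: [1.9, -1.9, 1.4]
finger_gap: 0.0273
```

Request:
arm_command(
  moves=[
    [0.68, 0, -1, 0, 0],
    [0.68, 0, -2, 0, 0],
    [0.68, 0, -3, 0, 0],
    [0.68, 0, -3, 0, 0],
  ],
)

```text
clock: 11.9
tcp_pos: [0.5015, 0.0589, 0.1413]
orientation: [0.002, 0.853, 0.522, 0.001]
wrist_force: [5.7, -4.9, -0.3]
finger_gap: 0.0271
```

Request:
arm_command(
  moves=[
    [0.68, 0, 2, 0, 0],
    [0.4, 0, 2, 0, 0],
    [0.4, 0, 2, 0, 0],
    [0.4, 0, 2, 0, 0],
    [0.4, 0, 2, -40, 0],
    [0.4, 0, 2, -80, 0],
    [0.4, 0, 2, -130, 0],
    [0.4, 0, 2, -130, 0],
    [0.4, 25, 2, -130, 0],
    [0.4, 25, 2, -130, 0],
  ],
)

```text
clock: 12.9
tcp_pos: [0.5132, 0.0827, 0.271]
orientation: [-0.0, 0.853, 0.522, 0.001]
wrist_force: [-0.4, -0.5, 0.2]
finger_gap: 0.0509
```

Run:
```python
from h import *
s=env.get_state();print(s['clock'],s['tcp_pos'],s['finger_gap'],s['wrist_force'])
p,d,c=grab('wrist','w7'); cv2.imwrite('pics/c7.png',cv2.resize(p[40:260,130:360],None,fx=2.7,fy=2.7,interpolation=cv2.INTER_CUBIC))
```

```text
12.9 [0.51322791 0.0826963  0.27099925] 0.05089382178502187 [-0.41363845 -0.54858371  0.236806  ]
```

View pics/c7.png

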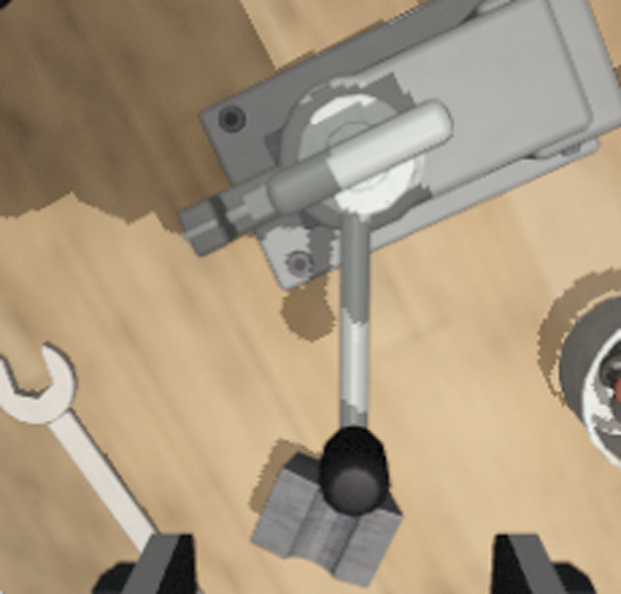

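The lever is back at its end stop: the push force rose to about 7.5 N there. The pointer, around (240,210), is in line with the lug ridge at (205,230), and the gripper is clear.

```bash
python3 -c "
from workcell import env; print(env.hand_in())"
```

```text
the job is handed in; nothing more can be done
None
```

The job is done and handed in at about 13 s on the robot's clock, well inside the 58 s limit. No verdict was reported.

- **Loosening:** I caged the lever's knob loosely between the fingers and swung it anticlockwise. A later picture put the lever at about 0.85 rad.
- **Setting:** With the nut loose, I gripped the wing and turned it about 1.05 rad anticlockwise. A picture from above afterwards showed the pointer in line with the lug's ridge.
- **Tightening:** I swung the lever back clockwise until the push force rose to about 7.5 N, above the 2 to 4 N the nut takes to turn. That shows the lever had reached its end stop.

**Last check:** After I withdrew the gripper, the final picture showed the lever back in its starting direction, the pointer still on the lug, and the gripper touching nothing.

**Disagreement:** My separate readings of the lug's direction ranged from about 2.98 to 3.24 rad, because its edges were hard to pick out. I used 3.11, which matched the edges of the stop's base and the later picture from above.

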